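# Hang the largest check weight from the case on the hook scale

### The arm

A 6-joint arm with a two-finger parallel gripper is mounted at the origin on the work surface. World frame = base frame: x ahead of the robot, y to its left, z up, the work surface at z = 0. Lengths are in m, angles in rad, forces in N, time in s.
With the tool pointing down it reaches from about 0.35 to 0.775 m from the base axis. Payload 5.5 kg.
Tool frame: the origin (TCP) lies at the very end of the fingers, on their centre line; the grasp point (between the pads) lies 19 mm behind it (robot.hold_point_z is the distance from the TCP to the grasp point, in m); z points along the fingers, y is the line along which they close (so a half turn about z gives the same grasp; the last joint's range is limited). The gripper opens to 85 mm and grips with 20 to 120 N. Pads are 22 mm wide; open, the fingers measure 114 mm over their backs; the gripper's body (76 mm by 85 mm) begins 54 mm behind the grasp point. The pads swing forward as they close: fully open they stand 13 mm farther back than shut.
Start: joints at [1.078, 0.313, 0.046, 1.304, 0, 1.431], TCP at [0.199, 0.54, 0.231] pointing down, gripper open.
Joint ranges: [-2.76, 2.76], [-0.86, 1.69], [-1.03, 1.26], [-2.2, 2.34], [-1.47, 1.5], [-3.14, 3.14]. Speed limits (rad/s): [2.57, 2.57, 3.14, 3.14, 3.14, 3.14].

### API

Orientations are given as a unit quaternion [w, x, y, z].
In Python, from plant import robot gives the robot as it stands.
- The arm moves only by the shell command python3 -m inch 'ROWS'. ROWS is JSON, a list that holds one entry, the list of rows, each a list of 7 numbers: the shift along the tool's x, y, z scaled (see below), then the turn, a rotation vector about the tool's x, y, z scaled (see below), then the opening, from 0 (shut) to 1 (fully open). A call has exactly 8 rows; each row is the pose to reach, as a shift and turn from the pose commanded when the call began, along the tool's axes at that moment; what a row does not reach only later rows make up. The controller multiplies each number of a shift by 0.6 m and each number of a turn by 90 degrees. A row lasts 1/8 s, in which the tool goes at most 62.5 mm and 10.7 degrees, less where a joint would pass 70% of its speed; a pose out of reach is approached as far as the arm can. A call with a number of a shift or a turn outside -1 to 1 is refused whole. A call with a gripper value outside its range is refused whole. The fingers move at their own pace and stop on an object; the grip force is fixed at half the most. Time passes only in rows, so rows that repeat a pose let the fingers close, or fill a call up. It gives the time, the measured TCP pose, the force, the opening and the grip force at its end, in the units of the state.
- robot.observe(): the state, without advancing time (a new reading comes with each control period).
- robot.read_camera(name): name is "side" or "top"; returns the picture (420x560x3 uint8, blue, green, red); there is no depth.
- robot.calibration(name): a dict with "fx", "fy", "cx", "cy" (pixels), "extrinsics" (4x4, takes a point from world to camera coordinates). Camera axes: x right, y down, z forward; pixel columns grow to the right and rows downward; lengths in m; the calibration is good to about 2 mm. A picture is of the moment at which its call begins. calibration takes no time and is no camera call.
- robot.close_job(): hands the job in; it is judged then, once.
Trained networks look in the newest picture that a camera, given by its name, has taken for a name from the list of things; names that differ only in an ending like _2 or _b are one class to them, and where a whole thing is asked for, a point or a joint stands for the part that bears it (a point fixed in the world has none). Each returns a list of dicts, best first, with "conf" (0 to 1); they miss things now and then, are a little off and sometimes report something else, mostly with a low value. They report only what shows in the picture. A call takes as long as a camera call. They do not tell look-alikes from the thing itself.
- robot.look_for(thing, camera): "centre" ([column, row] in pixels, amid what is visible of it).
- robot.spot_point(thing, camera): "centre" ([column, row] in pixels: a listed point, or the origin of a listed thing).
The state is a dict: "t": time; "joint_positions": joint angles; "dq": joint speeds; "joint_efforts": joint torques, N m; "tool_pos": TCP position; "ee_rot": TCP orientation; "wrist_force": force on the tool from outside, world axes, zero at the start; "torque": the same for the moment, N m; "width": finger opening in m; "grasp_force": force on a finger pad.
Only numpy, scipy, OpenCV 4.12 (cv2) and the standard library are available. Lean on these libraries where they do the work, as an engineer would, in place of code of your own. Each camera call takes 0.05 s, during which the arm holds its last target. There are 200 camera calls.

### The job

Take the carton off the lid of the weight case and stand it in the middle of the bare wooden board, then lift the lid open by its bar until it rests back on its stop, without letting it fall or flinging it. Then take the largest of the three check weights out and hang it by its eye on the hook of the scale, letting go so that it hangs still; leave the other two weights in the case, the lid open and the other things on the table where they are.

Things in the scene. Friction and masses are not known exactly. Their poses are not given: they have to be found in the camera images.
- case: grey case, fixed: base 130 (x) x 260 (y) x 55 mm high, 5 mm walls and floor, two cross walls making three equal bays along y (centres at y = -85, 0, 85 mm); 97.5 mm high with its lid shut. Origin at the centre of its underside; front, with the lid's bar, at -x; hinge along the rear (+x) top edge. Stands left or right on the table, the scale on the other side
- lid (a joint): lid angle in rad: 0 shut, grows as it opens; the stop is at 1.75. The lid is a hollow shell 42 mm deep, 0.35 kg, free-swinging: let go below about 1.2 rad it falls shut, beyond that it falls back on its stop and stays
- lid_hinge (a point): point on the lid's hinge line, at mid-width: in the case's frame 65 mm behind its centre and 55.5 mm above its underside; the lid turns about the y axis through this point
- lid_bar (a point): middle of the lid's steel bar: round, 10 mm in diameter, 110 mm long along the case's y, held by two thin side arms 40 mm in front of the lid's front face; shut, it is 170 mm in front of the hinge and 32 mm above it, 87.5 mm above the table; it moves with the lid and can be taken from above
- carton: small closed cardboard carton, 55 (x) x 80 (y) x 50 (z) mm, 0.15 kg, standing loose on the closed lid; origin at the centre of its underside
- board: bare wooden board lying fixed on the table at the outer left or right, 140 x 140 x 12 mm; origin at the centre of its underside, so its top is 12 mm above it
- big: the largest of three steel weights, one per bay: round body 58 mm in diameter, 28 mm high, about 0.55 kg (+-15 %), with an upright flat lug on top 46 wide (y), 9 thick (x), 54 mm high; its eye (28 wide, 30 high, open through along x) starts at the body's top, with 24 mm of solid lug above it. Origin at the centre of its underside, z up
- big_eye (a point): top of the eye's opening in the largest weight, mid-thickness of the lug: 58 mm above the weight's origin and 24 mm below the top of the lug
- mid: the middle one of three steel weights, one per bay: round body 46 mm in diameter, 22 mm high, about 0.28 kg (+-15 %), with an upright flat lug on top 46 wide (y), 9 thick (x), 54 mm high; its eye (28 wide, 30 high, open through along x) starts at the body's top, with 24 mm of solid lug above it. Origin at the centre of its underside, z up
- small: the smallest of three steel weights, one per bay: round body 34 mm in diameter, 16 mm high, about 0.13 kg (+-15 %), with an upright flat lug on top 46 wide (y), 9 thick (x), 54 mm high; its eye (28 wide, 30 high, open through along x) starts at the body's top, with 24 mm of solid lug above it. Origin at the centre of its underside, z up
- scale: hook scale, fixed: grey dial housing 110 wide, from x = 20 (front) to 80 mm, top 125 mm up, with a neck 24 wide (x 20 to 50) up to 187.5 mm; base plate x -35 to 95, y +-65, 20 mm high. From the neck's front a round hook rod 8 mm thick runs level towards -x, axis 170 mm up, to x = -45 mm, then turns up to its tip. Origin on the table under the hook, in the hook's plane
- hook_seat (a point): middle of the place where the weight is to hang: top of the level rod, x = -25 mm, 174 mm up in the scale's frame; 45 mm in front of the neck's front face
- hook_tip (a point): centre of the hook's rounded upturned tip (4 mm radius): x = -55 mm, 180 mm up in the scale's frame, so the tip's highest point is 184 mm up and its foremost is 34 mm in front of hook_seat
- jar: white plastic jar, 42 mm diameter, 85 mm high, loose, standing close beside the scale; origin at the centre of its underside
- can: aluminium can with a paper label, 42 mm diameter, 120 mm high, loose, standing close beside the scale; origin at the centre of its underside
- roll: paper label roll, 64 mm diameter, 30 mm high, loose, lying flat on the table just in front of the scale below the hook tip; origin at the centre of its underside
- stapler: stapler, 35 x 120 x 42 mm, lying close behind the case, lower than the opened lid; origin at the centre of its underside
- mug: white mug, 76 mm diameter, 90 mm high, standing behind the scale; origin at the centre of its underside
Things that resemble listed ones, but are neither listed nor needed, are in the scene too. What is shaped like the carton but orange or pink is not meant. What is shaped like the scale but blue is not meant.

How it is judged:
By the outcome, as a careful person would: the job done as asked, in the order asked, and still so for the second after the job is handed in, with the robot touching nothing.
It also fails if it takes over 72 s, if anything falls off the work surface, if the arm or the gripper's body presses on something with over 40 N, if the wrist force passes 120 N, or if a joint passes its speed limit or range.

## Working session

There is one attempt and no reset: what is moved stays moved. The work goes in short steps, Python scripts to look and compute and a shell command to move; the robot and the scene stay as the last step left them, time stands still between calls to the robot, and variables do not carry over. Pictures are saved under pics/ and viewed, at most 10 in all, crops included, and the job is handed in when it is done.

```bash
mkdir -p pics; ls
cat > h.py <<'E'
import numpy as np, cv2
from scipy.spatial.transform import Rotation as R
from plant import robot
def ray(cam,px):
    c=robot.calibration(cam);E=np.array(c["extrinsics"]);Rm,t=E[:3,:3],E[:3,3]
    d=Rm.T@np.array([(px[0]-c["cx"])/c["fx"],(px[1]-c["cy"])/c["fy"],1]);return -Rm.T@t,d
def onz(cam,px,z):
    o,d=ray(cam,px);return o+d*(z-o[2])/d[2]
def proj(cam,p):
    c=robot.calibration(cam);E=np.array(c["extrinsics"]);q=E[:3,:3]@np.array(p)+E[:3,3]
    return np.array([c["fx"]*q[0]/q[2]+c["cx"],c["fy"]*q[1]/q[2]+c["cy"]])
def tri(p1,p2):
    a,d=ray("top",p1);b,e=ray("side",p2)
    s=np.linalg.lstsq(np.c_[d,-e],b-a,rcond=None)[0]
    return (a+d*s[0]+b+e*s[1])/2, np.linalg.norm(a+d*s[0]-b-e*s[1])
def pose():
    s=robot.observe();return np.array(s["tool_pos"]),R.from_quat(np.roll(s["ee_rot"],-1)),s
def delta(p,Rt=None):
    "scaled shift and turn from the present pose to p,Rt"
    q,Rc,_=pose();Rt=Rt or Rc
    return np.round(Rc.inv().apply(np.array(p)-q)/.6,3),np.round((Rc.inv()*Rt).as_rotvec()/(np.pi/2),3)
E
python3 - <<'E'
from h import *
for c in("top","side"):
    cv2.imwrite(f"pics/{c}0.png",robot.read_camera(c))
    k=robot.calibration(c);print(c,np.round(ray(c,(280,210)),2).tolist(),k["fx"])
    for n in("case","carton","board","scale","jar","can","roll","stapler","mug"):
        print(n,[(np.round(d["centre"]).tolist(),round(d["conf"],2)) for d in robot.spot_point(n,c)[:3]])
    for n in("lid_bar","lid_hinge","hook_seat","hook_tip"):
        print(n,[(np.round(d["centre"],1).tolist(),round(d["conf"],2)) for d in robot.spot_point(n,c)[:3]])
p,r,s=pose();print(p,r.as_matrix().round(3),s["t"],s["width"],robot.hold_point_z)
E
```

```text
pics
top [[0.32, -0.02, 1.18], [0.19, 0.05, -0.98]] 446.6681532221518
case [([352.0, 207.0], 0.94), ([233.0, 157.0], 0.43)]
carton [([397.0, 121.0], 0.84), ([353.0, 201.0], 0.75), ([322.0, 270.0], 0.7)]
board [([448.0, 245.0], 0.83), ([212.0, 223.0], 0.39)]
scale [([227.0, 214.0], 0.71), ([183.0, 318.0], 0.7)]
jar [([195.0, 193.0], 0.51)]
can [([266.0, 196.0], 0.78)]
roll [([226.0, 245.0], 0.71), ([228.0, 218.0], 0.51)]
stapler [([362.0, 237.0], 0.45)]
mug [([233.0, 155.0], 0.78), ([213.0, 209.0], 0.35)]
lid_bar [([360.3, 239.8], 0.71)]
lid_hinge []
hook_seat [([160.3, 335.0], 0.69), ([214.0, 210.7], 0.56)]
hook_tip [([214.5, 224.8], 0.82), ([151.3, 347.4], 0.59), ([234.6, 152.8], 0.32)]
side [[0.28, -0.72, 0.77], [0.26, 0.73, -0.64]] 407.63880012093654
case [([310.0, 294.0], 0.9)]
carton [([307.0, 258.0], 0.8), ([424.0, 304.0], 0.66)]
board [([304.0, 403.0], 0.63)]
scale [([255.0, 213.0], 0.97), ([158.0, 211.0], 0.72), ([238.0, 163.0], 0.2)]
jar []
can [([288.0, 233.0], 0.59), ([308.0, 260.0], 0.24)]
roll [([230.0, 216.0], 0.87)]
stapler [([356.0, 271.0], 0.57)]
mug [([310.0, 200.0], 0.72), ([230.0, 215.0], 0.17)]
lid_bar [([271.8, 281.1], 0.56)]
lid_hinge [([333.6, 262.3], 0.92)]
hook_seat [([132.4, 158.8], 0.97), ([246.9, 164.3], 0.83), ([305.1, 400.2], 0.62)]
hook_tip [([303.1, 401.0], 0.72), ([122.5, 157.1], 0.65), ([232.6, 162.1], 0.61)]
[0.19870294 0.53962053 0.23131133] [[-0.938  0.346  0.   ]
 [ 0.346  0.938  0.   ]
 [-0.     0.    -1.   ]] 1.4 0.08550984842740018 0.0187
```

Run:
```python
import cv2,numpy as np
a=cv2.imread("pics/top0.png");b=cv2.imread("pics/side0.png")
cv2.imwrite("pics/t0.png",cv2.resize(a[80:380,110:510],(800,600),interpolation=cv2.INTER_CUBIC))
cv2.imwrite("pics/s0.png",b)
```

```text
(no output)
```

View pics/t0.png

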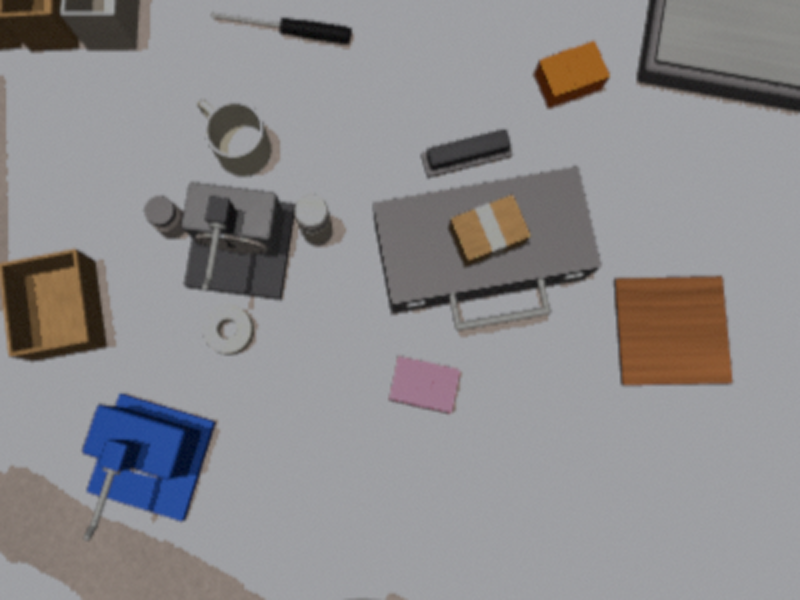

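View pics/s0.png

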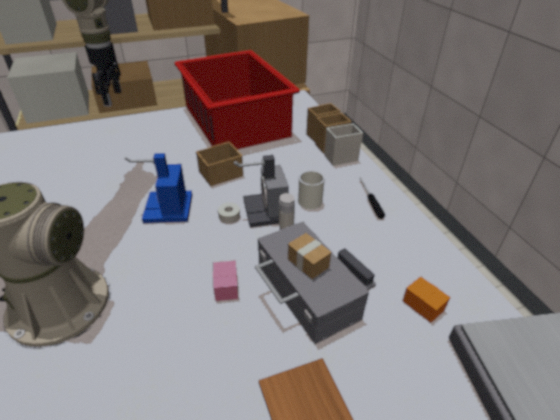

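The top view (zoomed) shows the grey case at crop (487,235), with the brown, white-striped carton on its lid and the bar at (503,320). The board is at (672,330), and the grey scale at (240,240) has its hook pointing down at (208,288).

- **Cartons:** brown at full px (355,194), orange at (396,117) and pink at (322,271). The brown one is meant, because it stands on the lid and isn't orange or pink.
- **Scales:** grey at (228,200) and blue at (183,310). The grey one is meant.

I'll fit the poses next and check them in an enlarged overlay.

```bash
cat > fit.py <<'E'
from h import *
from scipy.optimize import least_squares
def fit(model,px,x0,cam="top"):
    f=lambda v:np.concatenate([proj(cam,place(v,m))-p for m,p in zip(model,px)])
    return least_squares(f,x0,loss="soft_l1")
def place(v,m):
    c,s=np.cos(v[2]),np.sin(v[2]);return [v[0]+c*m[0]-s*m[1],v[1]+s*m[0]+c*m[1],m[2]]
Z=lambda p:(110+p[0]/2,80+p[1]/2)
E
python3 - <<'E'
from fit import *
h=.0975
r=fit([(.065,.13,h),(.065,-.13,h),(-.065,-.13,h),(-.065,.13,h),(-.105,.055,.0875),(-.105,-.055,.0875)],
 [Z(p) for p in[(375,203),(578,168),(599,262),(390,303),(458,325),(549,312)]],[.45,-.1,.1]);case=r.x;print("case",case.round(4),r.fun.round(1))
k=h+.05
r2=fit([(.0275,.04,k),(.0275,-.04,k),(-.0275,-.04,k),(-.0275,.04,k)],[Z(p) for p in[(450,210),(517,196),(528,240),(463,257)]],case);print("carton",r2.x.round(4),r2.fun.round(1))
r3=fit([(.07,.07,.012),(.07,-.07,.012),(-.07,-.07,.012),(-.07,.07,.012)],[Z(p) for p in[(615,278),(722,277),(731,383),(622,384)]],[.35,-.3,0]);print("board",r3.x.round(4),r3.fun.round(1))
r4=fit([(-.035,.065,.02),(-.035,-.065,.02),(-.055,0,.18),(.02,0,.17),(.08,.055,.125),(.08,-.055,.125)],[Z(p) for p in[(187,288),(282,297),(208,288),(217,222),(189,184),(279,190)]],[.4,.12,0]);print("scale",r4.x.round(4),r4.fun.round(1))
# overlay
def wire(im,cam,off,sc,v,pts,closed=True):
    q=[((proj(cam,place(v,m))-off)*sc).astype(int) for m in pts];cv2.polylines(im,[np.array(q)],closed,(0,255,0),1)
im=robot.read_camera("top");off=np.array([180,130]);sc=2.6
b=cv2.resize(im[130:360,180:488],None,fx=sc,fy=sc,interpolation=cv2.INTER_CUBIC)
s=robot.read_camera("side");offs=np.array([180,130]);b2=cv2.resize(s[130:360,180:488],None,fx=sc,fy=sc,interpolation=cv2.INTER_CUBIC)
box=lambda x0,x1,y,z:[(x1,y,z),(x1,-y,z),(x0,-y,z),(x0,y,z)]
for img,cam in((b,"top"),(b2,"side")):
    wire(img,cam,off,sc,case,box(-.065,.065,.13,h));wire(img,cam,off,sc,case,[(-.105,.055,.0875),(-.105,-.055,.0875)],False)
    wire(img,cam,off,sc,r2.x,box(-.0275,.0275,.04,k));wire(img,cam,off,sc,r3.x,box(-.07,.07,.07,.012))
    wire(img,cam,off,sc,r4.x,box(-.035,.095,.065,.02));wire(img,cam,off,sc,r4.x,box(.02,.08,.055,.125));wire(img,cam,off,sc,r4.x,[(.02,0,.17),(-.045,0,.17),(-.055,0,.18)],False)
cv2.imwrite("pics/ot.png",b);cv2.imwrite("pics/os.png",b2)
E
```

```text
case [ 0.5597 -0.1507  0.179 ] [-1.1 -0.6  0.2 -1.2  1.4  2.3  0.7  0.3 -0.1  0.6 -1.2 -0.7]
carton [ 0.5583 -0.1491  0.2349] [ 0.3  0.6 -0.3 -0.   0.3  0.1 -0.4 -0.7]
board [ 0.452  -0.3981  0.014 ] [-0.3 -0.4  0.3 -0.6  0.4  0.5 -0.4  0.4]
scale [ 0.5333  0.1682 -0.1008] [-0.8 -0.4  0.5  0.1  0.4 -0.3  1.2  1.7 -0.3 -1.  -1.   0.3]
```

View pics/ot.png

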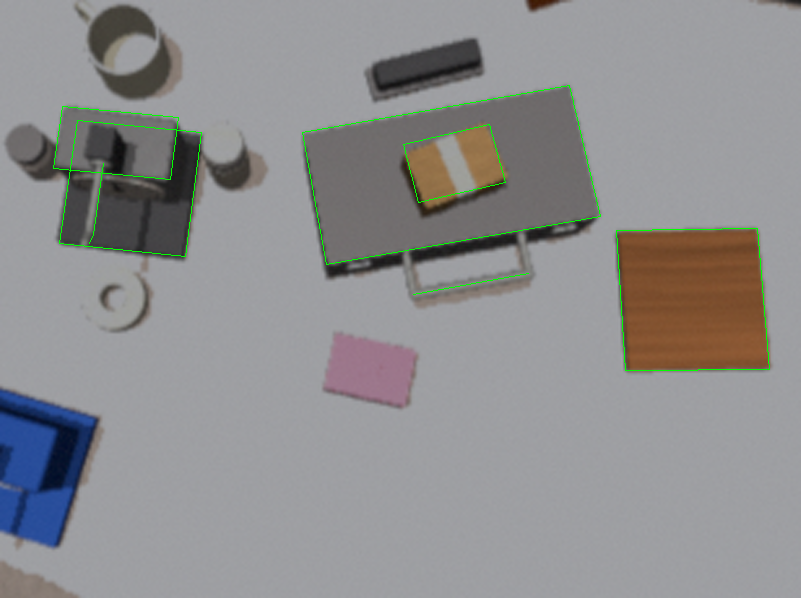

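View pics/os.png

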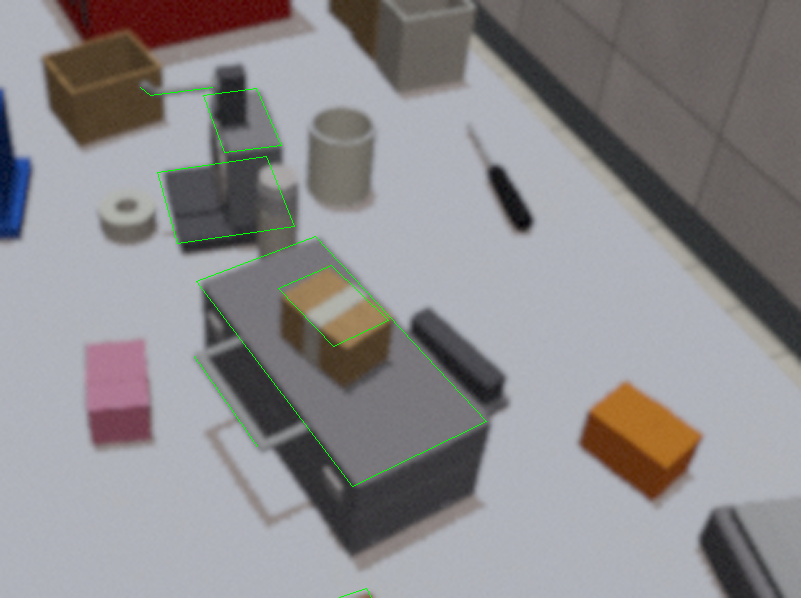

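The overlays match to about 1 px in both views. The brown striped carton on the lid, the grey scale and the board are confirmed. Next I'll work out the approach moves.

```bash
cat >> h.py <<'E'
def down(a):
    c,s=np.cos(a),np.sin(a);return R.from_matrix(np.array([[-s,c,0],[c,s,0],[0,0,-1]]))
def plan(wps):
    "wps: (p,yaw) sequence, one per call; prints scaled shift/turn of each from the one before"
    q,Rc,_=pose()
    for p,a in wps:
        Rt=down(a);print(np.round(Rc.inv().apply(np.array(p)-q)/.6,3).tolist(),np.round((Rc.inv()*Rt).as_rotvec()/(np.pi/2),3).tolist())
        q,Rc=np.array(p),Rt
E
python3 - <<'E'
from h import *
plan([((.39,.17,.24),.235),((.558,-.149,.20),.235),((.558,-.149,.107),.235),((.558,-.149,.20),.235),((.452,-.398,.15),.014),((.452,-.398,.023),.014),((.452,-.398,.15),.014)]);print(robot.observe()["t"])
E
```

```text
[-0.512, -0.468, -0.015] [0.0, -0.0, 0.626]
[-0.582, 0.149, 0.067] [0.0, 0.0, 0.0]
[0.0, 0.0, 0.155] [0.0, 0.0, 0.0]
[0.0, 0.0, -0.155] [0.0, 0.0, 0.0]
[-0.362, -0.268, 0.083] [0.0, 0.0, 0.141]
[0.0, 0.0, 0.212] [0.0, 0.0, 0.0]
[0.0, 0.0, -0.212] [0.0, 0.0, 0.0]
1.5
```

```bash
python3 -m inch '[[[-0.128,-0.117,-0.015,0,0,0.157,1],[-0.256,-0.234,-0.015,0,0,0.313,1],[-0.384,-0.351,-0.015,0,0,0.47,1],[-0.512,-0.468,-0.015,0,0,0.626,1],[-0.512,-0.468,-0.015,0,0,0.626,1],[-0.512,-0.468,-0.015,0,0,0.626,1],[-0.512,-0.468,-0.015,0,0,0.626,1],[-0.512,-0.468,-0.015,0,0,0.626,1]]]'
python3 -m inch '[[[-0.09,0.025,0,0,0,0,1],[-0.19,0.05,0,0,0,0,1],[-0.29,0.075,0,0,0,0,1],[-0.39,0.1,0,0,0,0,1],[-0.48,0.125,0.03,0,0,0,1],[-0.54,0.14,0.06,0,0,0,1],[-0.582,0.149,0.067,0,0,0,1],[-0.582,0.149,0.067,0,0,0,1]]]'
python3 - <<'E'
from h import *
print(pose()[0]);plan([((.558,-.149,.107),.235)])
E
```

```text
t: 2.5
tool_pos: [0.3912, 0.1677, 0.2404]
ee_rot: [0.0, 0.622, 0.783, 0.0]
wrist_force: [0.0, 0.6, -0.0]
width: 0.0852
grasp_force: 0.0
t: 3.5
tool_pos: [0.5586, -0.1493, 0.1997]
ee_rot: [-0.0, 0.62, 0.785, 0.0]
wrist_force: [-1.0, -0.2, -0.0]
width: 0.0852
grasp_force: 0.0
[ 0.55856281 -0.14925412  0.19965876]
[0.001, -0.001, 0.154] [-0.0, -0.001, -0.001]
```

```bash
python3 -m inch '[[[0,0,0.05,0,0,0,1],[0,0,0.1,0,0,0,1],[0,0,0.14,0,0,0,1],[0,0,0.154,0,0,0,1],[0,0,0.154,0,0,0,0],[0,0,0.154,0,0,0,0],[0,0,0.154,0,0,0,0],[0,0,0.154,0,0,0,0]]]'
python3 -m inch '[[[0,0,0,0,0,0,0],[0,0,0,0,0,0,0],[0,0,-0.03,0,0,0,0],[0,0,-0.07,0,0,0,0],[0,0,-0.11,0,0,0,0],[0,0,-0.145,0,0,0,0],[0,0,-0.155,0,0,0,0],[0,0,-0.155,0,0,0,0]]]'
```

```text
t: 4.5
tool_pos: [0.5591, -0.1489, 0.1096]
ee_rot: [0.001, 0.619, 0.785, 0.001]
wrist_force: [-0.8, 2.5, 5.9]
width: 0.0563
grasp_force: 61.5
t: 5.5
tool_pos: [0.5582, -0.149, 0.2007]
ee_rot: [0.0, 0.62, 0.785, 0.0]
wrist_force: [-0.3, 0.2, -1.3]
width: 0.0564
grasp_force: 61.0
```

```bash
python3 -m inch '[[[-0.06,-0.045,0,0,0,0.03,0],[-0.14,-0.1,0,0,0,0.06,0],[-0.22,-0.16,0.02,0,0,0.1,0],[-0.3,-0.22,0.05,0,0,0.13,0],[-0.345,-0.255,0.075,0,0,0.141,0],[-0.362,-0.268,0.083,0,0,0.141,0],[-0.362,-0.268,0.083,0,0,0.141,0],[-0.362,-0.268,0.083,0,0,0.141,0]]]'
python3 - <<'E'
from h import *
plan([((.452,-.398,.025),.014)])
im=robot.read_camera("top");print(pose()[0])
print([d for d in robot.look_for("carton","top")][:4])
E
```

```text
t: 6.5
tool_pos: [0.4529, -0.3964, 0.1511]
ee_rot: [-0.0, 0.702, 0.712, 0.0]
wrist_force: [0.7, 0.7, -1.4]
width: 0.0563
grasp_force: 61.1
[-0.003, -0.002, 0.21] [0.0, -0.0, 0.0]
[ 0.45309171 -0.39635278  0.15136053]
[{'centre': [456.4, 238.5], 'conf': 0.88}, {'centre': [327.2, 265.4], 'conf': 0.87}, {'centre': [396.9, 118.4], 'conf': 0.62}]
```

```bash
python3 -m inch '[[[0,0,0.06,0,0,0,0],[-0.003,-0.002,0.12,0,0,0,0],[-0.003,-0.002,0.17,0,0,0,0],[-0.003,-0.002,0.195,0,0,0,0],[-0.003,-0.002,0.205,0,0,0,0],[-0.003,-0.002,0.211,0,0,0,0],[-0.003,-0.002,0.213,0,0,0,0],[-0.003,-0.002,0.213,0,0,0,0]]]'
```

```text
t: 7.6
tool_pos: [0.4516, -0.3998, 0.0241]
ee_rot: [0.001, 0.702, 0.712, 0.0]
wrist_force: [-0.2, 0.4, 1.3]
width: 0.0563
grasp_force: 61.3
```

```bash
python3 -m inch '[[[0,0,0,0,0,0,1],[0,0,0,0,0,0,1],[0,0,0,0,0,0,1],[0,0,-0.03,0,0,0,1],[0,0,-0.1,0,0,0,1],[0,0,-0.2,0,0,0,1],[0,0,-0.22,0,0,0,0.4],[0,0,-0.22,0,0,0,0.35]]]'
python3 - <<'E'
from h import *
robot.read_camera("top");robot.read_camera("side")
for c in("top","side"):
  for n in("carton","lid_bar"): print(c,n,[(d["centre"],d["conf"]) for d in robot.spot_point(n,c)[:3]])
b=[.4564,-.1694];print(proj("top",b+[.0875]),proj("side",b+[.0875]),proj("top",[.452,-.398,.012]),proj("side",[.452,-.398,.012]))
plan([(b+[.15],.179),(b+[.068],.179)])
E
```

```text
t: 8.6
tool_pos: [0.4515, -0.3998, 0.156]
ee_rot: [0.001, 0.702, 0.712, -0.0]
wrist_force: [-0.4, -0.7, -0.6]
width: 0.0516
grasp_force: 0.0
top carton [([446.4, 246.4], 0.96), ([394.7, 119.7], 0.66), ([320.5, 269.1], 0.61)]
top lid_bar [([360.9, 237.3], 0.75), ([446.6, 244.2], 0.65)]
side carton [([419.2, 305.3], 0.88), ([227.5, 287.1], 0.83), ([301.8, 400.3], 0.65)]
side lid_bar [([269.1, 282.5], 0.74)]
[361.11372958 239.16158124] [266.55189472 283.74326207] [446.14706099 244.91286597] [302.46705379 399.89544333]
[0.382, 0.015, 0.006] [-0.001, -0.002, -0.106]
[0.0, 0.0, 0.137] [0.0, 0.0, 0.0]
```

```bash
python3 -m inch '[[[0.06,0,0.006,0,0,-0.02,0.35],[0.14,0.005,0.006,0,0,-0.04,0.35],[0.22,0.008,0.006,0,0,-0.06,0.35],[0.3,0.012,0.006,0,0,-0.08,0.35],[0.36,0.015,0.006,0,0,-0.106,0.35],[0.382,0.015,0.006,0,0,-0.106,0.35],[0.382,0.015,0.006,0,0,-0.106,0.35],[0.382,0.015,0.006,0,0,-0.106,0.35]]]'
python3 - <<'E'
from h import *
plan([((.457,-.1694,.068),.179)])
im=robot.read_camera("side");b=cv2.resize(im[180:330,180:380],(800,600),interpolation=cv2.INTER_CUBIC);cv2.imwrite("pics/bar.png",b)
E
```

```text
t: 9.9
tool_pos: [0.4573, -0.1711, 0.1513]
ee_rot: [0.0, 0.641, 0.767, -0.0]
wrist_force: [0.3, -0.3, -0.3]
width: 0.0302
grasp_force: 0.0
[0.003, -0.0, 0.139] [0.0, 0.0, -0.0]
```

View pics/bar.png

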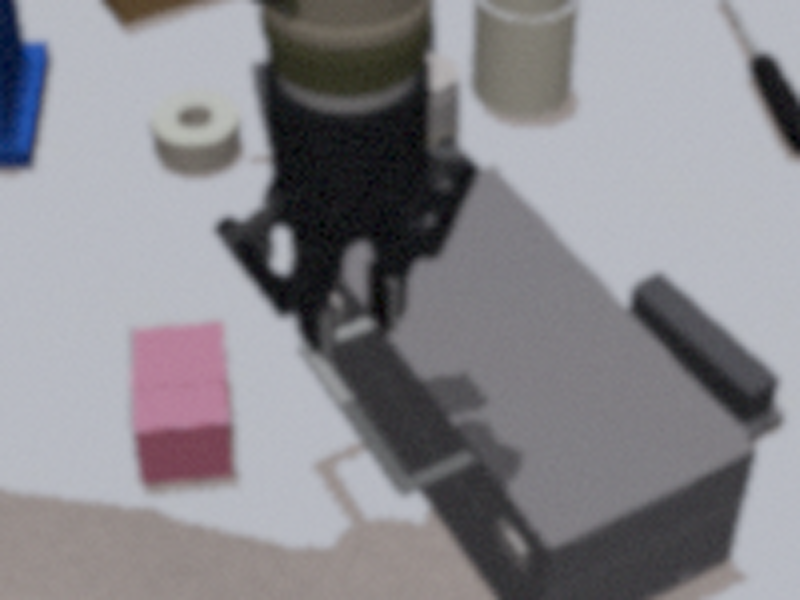

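The crop shows the fingers standing above the bar, which runs from (310,350) to (405,490) in the crop, clear of the lid's front edge. I'll descend and grip.

```bash
python3 -m inch '[[[0.003,0,0.04,0,0,0,0.35],[0.003,0,0.08,0,0,0,0.35],[0.003,0,0.115,0,0,0,0.35],[0.003,0,0.135,0,0,0,0.35],[0.003,0,0.138,0,0,0,0.35],[0.003,0,0.138,0,0,0,0],[0.003,0,0.138,0,0,0,0],[0.003,0,0.138,0,0,0,0]]]'
python3 -m inch '[[[0,0,0,0,0,0,0],[0,0,0,0,0,0,0],[0,0,0,0,0,0,0],[0,0,0,0,0,0,0],[0,0,0,0,0,0,0],[0,0,0,0,0,0,0],[0,0,0,0,0,0,0],[0,0,0,0,0,0,0]]]'
python3 - <<'E'
from h import *
p,r,s=pose();print(p,s["joint_positions"])
# arc in case x-z: scaled shifts tool y (fwd) and -tool z
for th in np.arange(0.1,1.76,.075):
    c,q=np.cos(th),np.sin(th);print(round(th,3),round((-.17*c+.032*q+.17)/.6,3),round(-(.17*q+.032*c-.032)/.6,3))
E
```

```text
t: 10.95
tool_pos: [0.4578, -0.1686, 0.0694]
ee_rot: [0.001, 0.641, 0.768, 0.0]
wrist_force: [3.0, -0.7, -1.6]
width: 0.0078
grasp_force: 58.4
t: 11.95
tool_pos: [0.4579, -0.1686, 0.0693]
ee_rot: [0.001, 0.641, 0.768, 0.001]
wrist_force: [5.0, 1.0, 2.0]
width: 0.0077
grasp_force: 58.7
[ 0.45785127 -0.16862095  0.06934914] [-5.17947122e-01  2.59637905e-01 -4.48957333e-01  8.59793545e-01
  5.89168129e-04  8.72917236e-01]
0.1 0.007 -0.028
0.175 0.014 -0.049
0.25 0.022 -0.068
0.325 0.032 -0.088
0.4 0.043 -0.106
0.475 0.056 -0.124
0.55 0.07 -0.14
0.625 0.085 -0.156
0.7 0.101 -0.17
0.775 0.118 -0.183
0.85 0.136 -0.195
0.925 0.155 -0.205
1.0 0.175 -0.214
1.075 0.195 -0.221
1.15 0.216 -0.227
1.225 0.237 -0.231
1.3 0.259 -0.234
1.375 0.281 -0.235
1.45 0.302 -0.234
1.525 0.324 -0.232
1.6 0.345 -0.228
1.675 0.366 -0.223
1.75 0.386 -0.216
```

```bash
python3 -m inch '[[[0.003,0,0,0,0,0,0],[0,0.007,-0.028,0,0,0,0],[0,0.014,-0.049,0,0,0,0],[0,0.022,-0.068,0,0,0,0],[0,0.032,-0.088,0,0,0,0],[0,0.043,-0.106,0,0,0,0],[0,0.056,-0.124,0,0,0,0],[0,0.07,-0.14,0,0,0,0]]]'
python3 - <<'E'
from h import *
print(pose()[0],robot.observe()["torque"]);robot.read_camera("side")
c=.0
th=.55;q,c=np.sin(th),np.cos(th);x=.065-.17*c+.032*q;z=.0555+.17*q+.032*c
cs=[.5597,-.1507];b=[cs[0]+x*np.cos(.179),cs[1]+x*np.sin(.179),z];print(b,proj("side",b),robot.spot_point("lid_bar","side")[:2])
E
```

```text
t: 12.95
tool_pos: [0.4963, -0.1615, 0.1527]
ee_rot: [-0.001, 0.641, 0.767, -0.002]
wrist_force: [-6.2, -6.5, 3.7]
width: 0.0076
grasp_force: 58.8
[ 0.49633225 -0.16145735  0.15270083] [-1.28625478  1.45378165  0.11191719]
[np.float64(0.4975066683819131), np.float64(-0.16195305019870745), np.float64(0.17163761362411625)] [283.78119673 249.54549254] [{'centre': [289.0, 250.2], 'conf': 0.75}]
```

```bash
python3 -m inch '[[[0,0.015,-0.016,0,0,0,0],[0,0.031,-0.03,0,0,0,0],[0,0.048,-0.043,0,0,0,0],[0,0.066,-0.055,0,0,0,0],[0,0.085,-0.065,0,0,0,0],[0,0.105,-0.074,0,0,0,0],[0,0.125,-0.081,0,0,0,0],[0,0.146,-0.087,0,0,0,0]]]'
```

```text
t: 14.05
tool_pos: [0.5832, -0.1456, 0.2076]
ee_rot: [0.0, 0.641, 0.767, -0.001]
wrist_force: [-3.8, -1.4, 12.1]
width: 0.0077
grasp_force: 63.0
```

```bash
python3 -m inch '[[[0,0.021,-0.005,0,0,0,0],[0,0.043,-0.009,0,0,0,0],[0,0.065,-0.011,0,0,0,0],[0,0.086,-0.01,0,0,0,0],[0,0.108,-0.008,0,0,0,0],[0,0.129,-0.004,0,0,0,0],[0,0.148,0.001,0,0,0,0],[0,0.158,0.004,0,0,0,0]]]'
```

```text
t: 15.05
tool_pos: [0.6784, -0.1281, 0.2028]
ee_rot: [0.0, 0.641, 0.768, 0.0]
wrist_force: [1.0, -1.6, 5.2]
width: 0.0077
grasp_force: 64.3
```

```bash
python3 -m inch '[[[0,0.004,0.001,0,0,0,0],[0,0.008,0.002,0,0,0,0],[0,0.012,0.003,0,0,0,0],[0,0.014,0.004,0,0,0,0],[0,0.014,0.004,0,0,0,0],[0,0.014,0.004,0,0,0,0],[0,0.014,0.004,0,0,0,0],[0,0.014,0.004,0,0,0,0]]]'
```

```text
t: 16.05
tool_pos: [0.6858, -0.1268, 0.2002]
ee_rot: [0.0, 0.641, 0.768, 0.0]
wrist_force: [0.8, -3.1, 4.6]
width: 0.0072
grasp_force: 64.3
```

```bash
python3 -m inch '[[[0,0,0,0,0,0,0.35],[0,0,0,0,0,0,0.35],[0,0,0,0,0,0,0.35],[0,0,-0.03,0,0,0,0.35],[0,0,-0.08,0,0,0,0.35],[0,-0.03,-0.12,0,0,0,0.35],[0,-0.1,-0.13,0,0,0,0.35],[0,-0.18,-0.13,0,0,0,0.35]]]'
python3 -m inch '[[[0.05,-0.09,0,0,0,0,0.35],[0.1,-0.18,0,0,0,0,0.35],[0.15,-0.26,0,0,0,0,0.35],[0.15,-0.3,0,0,0,0,0.35],[0.15,-0.3,0,0,0,0,0.35],[0.15,-0.3,0,0,0,0,0.35],[0.15,-0.3,0,0,0,0,0.35],[0.15,-0.3,0,0,0,0,0.35]]]'
python3 - <<'E'
from h import *
im=robot.read_camera("top");s=robot.read_camera("side")
a=cv2.resize(im[130:270,270:470],(800,560),interpolation=cv2.INTER_CUBIC);cv2.imwrite("pics/in_t.png",a)
for c in("top","side"):
  for n in("big","big_eye","mid","small","lid_bar"): print(c,n,[(d["centre"],d["conf"]) for d in robot.spot_point(n,c)[:3]])
E
```

```text
t: 17.05
tool_pos: [0.5782, -0.1461, 0.2789]
ee_rot: [0.001, 0.641, 0.768, 0.0]
wrist_force: [-0.3, -0.7, 0.2]
width: 0.0299
grasp_force: 0.0
t: 18.05
tool_pos: [0.3869, -0.0897, 0.2778]
ee_rot: [-0.0, 0.641, 0.768, -0.0]
wrist_force: [-0.6, 0.3, 0.5]
width: 0.0296
grasp_force: 0.0
top big []
top big_eye [([225.1, 244.9], 0.48)]
top mid [([445.1, 246.1], 0.68), ([317.9, 213.2], 0.4)]
top small [([378.0, 197.4], 0.42)]
top lid_bar [([346.9, 132.9], 0.59)]
side big [([309.7, 289.2], 0.84)]
side big_eye [([310.5, 272.3], 0.59)]
side mid [([289.3, 267.2], 0.92)]
side small [([329.0, 314.5], 0.85), ([309.7, 271.4], 0.71), ([309.5, 295.4], 0.65)]
side lid_bar [([360.2, 203.0], 0.87)]
```

View pics/in_t.png

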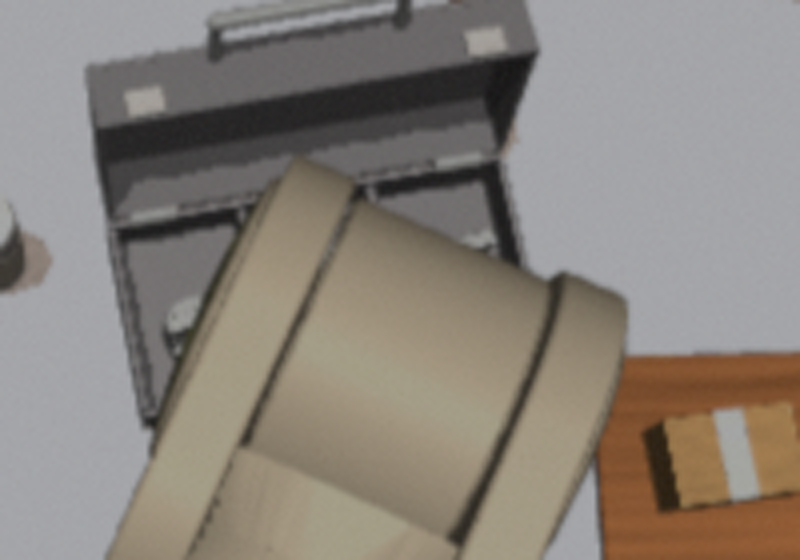

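The lid is open with its bar at the back, around crop (310,15). The arm covers the bays, so I'll move aside and look again.

```bash
python3 -m inch '[[[0.1,0,0,0,0,0,0.35],[0.2,0,0,0,0,0,0.35],[0.3,0,0,0,0,0,0.35],[0.4,0,0,0,0,0,0.35],[0.4,0,0,0,0,0,0.35],[0.4,0,0,0,0,0,0.35],[0.4,0,0,0,0,0,0.35],[0.4,0,0,0,0,0,0.35]]]'
python3 - <<'E'
from h import *
im=robot.read_camera("top");s=robot.read_camera("side")
a=cv2.resize(im[165:255,280:420],(800,514),interpolation=cv2.INTER_CUBIC);cv2.imwrite("pics/in_t2.png",a)
for c in("top","side"):
  for n in("big","big_eye","mid","small","lid_bar"): print(c,n,[(d["centre"],d["conf"]) for d in robot.spot_point(n,c)[:3]])
E
```

```text
t: 19.65
tool_pos: [0.3439, 0.1453, 0.2781]
ee_rot: [-0.0, 0.642, 0.767, -0.0]
wrist_force: [-0.5, 0.5, -0.7]
width: 0.03
grasp_force: 0.0
top big [([349.8, 202.2], 0.81)]
top big_eye [([352.2, 197.8], 0.58), ([227.0, 245.3], 0.22)]
top mid [([319.2, 212.5], 0.84)]
top small [([379.8, 198.7], 0.66)]
top lid_bar [([346.5, 132.2], 0.6)]
side big [([310.2, 290.9], 0.87)]
side big_eye [([311.4, 273.1], 0.74), ([286.9, 232.9], 0.33)]
side mid [([287.5, 266.0], 0.87)]
side small [([329.1, 314.1], 0.89)]
side lid_bar [([361.9, 202.1], 0.55)]
```

View pics/in_t2.png

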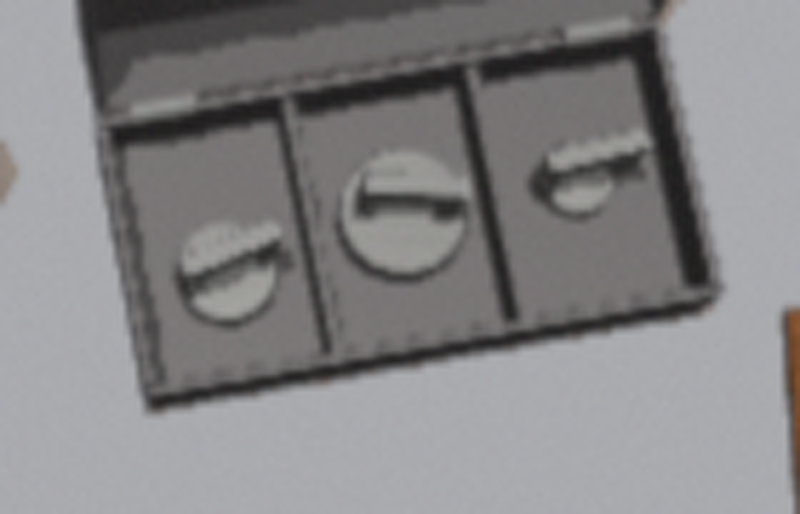

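Three weights show in the case: mid at crop (230,272), big at (405,213) and small at (590,175). The largest body is in the middle bay. Its lug's top runs from about (365,187) to (467,191), turned relative to the case. I'll fit its position and yaw.

Run:
```python
from fit import *
k=800/140;Q=lambda p:(280+p[0]/k,165+p[1]/k)
r=fit([(0,0,.033),(0,.023,.087),(0,-.023,.087)],[Q(p) for p in[(403,214),(364,187),(468,192)]],[.56,-.15,0]);print(r.x.round(4),(r.fun*k).round(1))
v=r.x
print(onz("top",Q((403,214)),.033),onz("top",(349.8,202.2),.005),tri((352.2,197.8),(311.4,273.1)))
a=cv2.resize(robot.read_camera("top")[165:255,280:420],(800,514),interpolation=cv2.INTER_CUBIC)
hsv=cv2.cvtColor(a,cv2.COLOR_BGR2GRAY)[120:300,310:490]
m=(hsv>150).astype(np.uint8);n,l,st,ce=cv2.connectedComponentsWithStats(m);print(hsv.max(),st[:4].tolist())
# lug top strip: brightness edge line
top=[(x+310,int(np.argmax(m[:,x]))+120) for x in range(55,155,10)];print(top)
print(proj("side",place(v,(0,0,.005))),proj("side",place(v,(0,0,.063))))
plan([((v[0],v[1],.2),v[2]),((v[0],v[1],.055),v[2])])
im=robot.read_camera("side");b=cv2.resize(im[245:315,265:355],(720,560),interpolation=cv2.INTER_CUBIC)
for m in([(0,.023,.087),(0,-.023,.087)],[(.0045,.023,.087),(-.0045,.023,.087)],[(.029*np.cos(t),.029*np.sin(t),.033) for t in np.linspace(0,6.28,30)]):
    for img,cam,o,s in((b,"side",(265,245),8),(a,"top",(280,165),k)):
        cv2.polylines(img,[np.array([((proj(cam,place(v,p))-o)*s).astype(int) for p in m])],False,(0,255,0),1)
cv2.imwrite("pics/w.png",cv2.resize(np.hstack([a[:,300:500],cv2.resize(b,(660,514))]),(800,478)))
```

```text
[ 0.5591 -0.1514 -0.0486] [-0.3  1.  -0.9 -0.5  1.3 -0.4]
[ 0.55959695 -0.15156889  0.033     ] [ 0.56627283 -0.15279116  0.005     ] (array([ 0.56761906, -0.15315837,  0.06329193]), np.float64(0.004825862972099325))
157 [[0, 0, 180, 180, 28946], [61, 36, 86, 32, 1199], [151, 61, 6, 11, 45], [42, 101, 91, 45, 2128]]
[(365, 226), (375, 179), (385, 161), (395, 157), (405, 157), (415, 158), (425, 162), (435, 169), (445, 182), (455, 183)]
[305.45590725 290.09587622] [306.68745212 273.81773777]
[-0.553, 0.265, 0.13] [0.0, -0.0, 0.145]
[0.0, 0.0, 0.242] [0.0, 0.0, 0.0]
```

View pics/w.png

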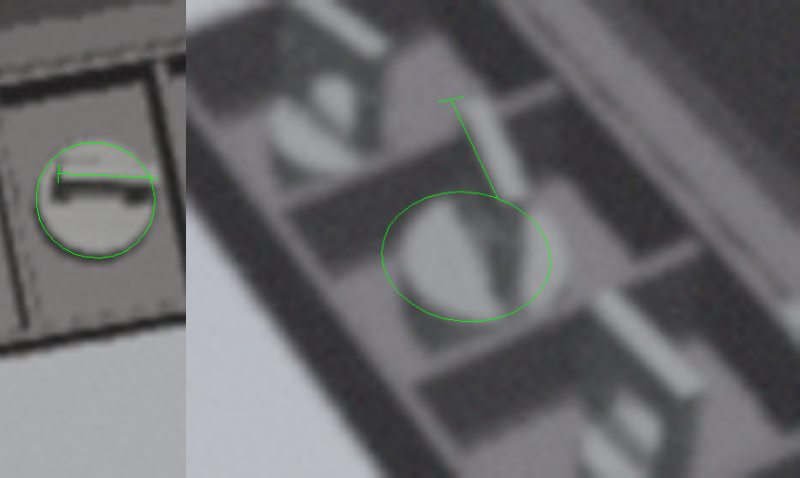

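The overlay sits about 4 mm too far to the front, because I clicked the front edge of the lug's top. The side view and the networks agree on that, so I'll use x≈0.563, y≈-0.152 with yaw -0.05. I'll also measure the hook in both views.

```bash
python3 - <<'E'
from fit import *
plan([((.563,-.152,.2),-.05),((.563,-.152,.055),-.05)])
T=[robot.spot_point(n,"top")[:2] for n in("hook_seat","hook_tip")];S=[robot.spot_point(n,"side")[:2] for n in("hook_seat","hook_tip")];print(T,S)
v=[.5333,.1682,-.1008]
print("seat",tri((214,210.7),(246.9,164.3)),place(v,(-.025,0,.174)),"tip",tri((214.5,224.8),(232.6,162.1)),place(v,(-.055,0,.18)))
for m in((-.025,0,.174),(-.055,0,.18)): print(proj("top",place(v,m)),proj("side",place(v,m)))
E
python3 -m inch '[[[-0.08,0.04,0,0,0,0.04,0.5],[-0.17,0.08,0,0,0,0.07,0.5],[-0.26,0.12,0,0,0,0.1,0.5],[-0.35,0.17,0.02,0,0,0.13,0.5],[-0.44,0.22,0.06,0,0,0.145,0.5],[-0.52,0.26,0.11,0,0,0.145,0.5],[-0.552,0.272,0.13,0,0,0.145,0.5],[-0.552,0.272,0.13,0,0,0.145,0.5]]]'
```

```text
[-0.555, 0.271, 0.13] [0.0, -0.0, 0.146]
[0.0, 0.0, 0.242] [0.0, 0.0, 0.0]
[[{'centre': [216.8, 208.8], 'conf': 0.81}, {'centre': [196.6, 189.5], 'conf': 0.36}], [{'centre': [211.7, 225.1], 'conf': 0.58}]] [[{'centre': [246.4, 162.0], 'conf': 0.97}, {'centre': [135.2, 159.5], 'conf': 0.83}], [{'centre': [123.3, 157.8], 'conf': 0.78}, {'centre': [234.5, 165.5], 'conf': 0.61}]]
seat (array([0.51277412, 0.17784637, 0.16830625]), np.float64(0.0037146716388178893)) [np.float64(0.5084269004962022), np.float64(0.17071573469868628), 0.174] tip (array([0.47477853, 0.17184634, 0.18737337]), np.float64(0.0001223830239183669)) [np.float64(0.4785791810916449), np.float64(0.17373461633710985), 0.18]
[216.65769439 211.2880342 ] [245.29732493 164.34148911]
[214.35263623 223.69195521] [234.02178109 163.83329547]
t: 21.55
tool_pos: [0.5626, -0.1509, 0.1982]
ee_rot: [-0.002, 0.724, 0.689, -0.001]
wrist_force: [0.2, -0.6, 0.0]
width: 0.0428
grasp_force: 0.0
```

```bash
python3 -m inch '[[[0,0,0.06,0,0,0,0.5],[0,0,0.13,0,0,0,0.5],[0,0,0.19,0,0,0,0.5],[0,0,0.225,0,0,0,0.5],[0,0,0.24,0,0,0,0.5],[0,0,0.24,0,0,0,0.5],[0,0,0.24,0,0,0,0],[0,0,0.24,0,0,0,0]]]'
python3 -m inch '[[[0,0,0,0,0,0,0],[0,0,0,0,0,0,0],[0,0,0,0,0,0,0],[0,0,0,0,0,0,0],[0,0,-0.005,0,0,0,0],[0,0,-0.01,0,0,0,0],[0,0,-0.02,0,0,0,0],[0,0,-0.03,0,0,0,0]]]'
```

```text
t: 22.55
tool_pos: [0.5637, -0.1503, 0.0574]
ee_rot: [0.001, 0.724, 0.69, 0.0]
wrist_force: [-7.9, 1.3, 10.2]
width: 0.0078
grasp_force: 60.5
t: 23.55
tool_pos: [0.563, -0.1501, 0.0741]
ee_rot: [-0.0, 0.724, 0.69, -0.0]
wrist_force: [0.9, -0.5, -5.2]
width: 0.0078
grasp_force: 58.3
```

Run:
```python
from fit import *
v=[.5333,.1682,-.1008];A=place(v,(-.11,0,.25));print(pose()[0],A)
plan([((.563,-.150,.25),-.05),(A,v[2]),(A[:2]+[.19],v[2])])
```

```text
[ 0.56301561 -0.15007048  0.07413799] [np.float64(0.42385836218328976), np.float64(0.1792692326742197), 0.25]
[0.0, -0.0, -0.293] [-0.0, -0.0, 0.001]
[0.537, -0.259, 0.0] [0.0, 0.0, 0.032]
[0.0, 0.0, 0.1] [0.0, 0.0, 0.0]
```

```bash
python3 -m inch '[[[0,0,-0.02,0,0,0,0],[0,0,-0.06,0,0,0,0],[0,0,-0.11,0,0,0,0],[0,0,-0.17,0,0,0,0],[0,0,-0.23,0,0,0,0],[0,0,-0.27,0,0,0,0],[0,0,-0.29,0,0,0,0],[0,0,-0.29,0,0,0,0]]]'
python3 -m inch '[[[0.03,-0.02,0,0,0,0.005,0],[0.09,-0.05,0,0,0,0.01,0],[0.16,-0.09,0,0,0,0.015,0],[0.24,-0.13,0,0,0,0.02,0],[0.32,-0.17,0,0,0,0.025,0],[0.4,-0.21,0,0,0,0.032,0],[0.47,-0.24,0,0,0,0.032,0],[0.51,-0.254,0,0,0,0.032,0]]]'
python3 -m inch '[[[0.014,-0.002,0,0,0,0,0],[0.024,-0.004,0,0,0,0,0],[0.027,-0.005,0.02,0,0,0,0],[0.027,-0.005,0.05,0,0,0,0],[0.027,-0.005,0.08,0,0,0,0],[0.027,-0.005,0.095,0,0,0,0],[0.027,-0.005,0.1,0,0,0,0],[0.027,-0.005,0.1,0,0,0,0]]]'
python3 - <<'E'
from fit import *
im=robot.read_camera("side");robot.read_camera("top");p=pose()[0];print(p)
print(robot.spot_point("big_eye","side")[:3],proj("side",p+[0,0,.006]))
b=cv2.resize(im[130:250,160:320],(800,600),interpolation=cv2.INTER_CUBIC)
v=[.5333,.1682,-.1008];f=lambda q:tuple(((proj("side",q)-(160,130))*5).astype(int).tolist())
for q in((-.025,0,.174),(-.055,0,.18)):cv2.circle(b,f(place(v,q)),4,(0,255,0),-1)
cv2.circle(b,f(p+[0,0,.006]),4,(0,0,255),-1);cv2.circle(b,f(p+[0,0,.03]),4,(255,0,0),-1)
cv2.imwrite("pics/hk.png",b)
E
```

```text
t: 24.55
tool_pos: [0.5635, -0.1503, 0.2489]
ee_rot: [0.001, 0.724, 0.69, 0.0]
wrist_force: [0.6, -0.4, -5.8]
width: 0.0081
grasp_force: 58.7
t: 25.55
tool_pos: [0.4235, 0.1645, 0.2469]
ee_rot: [-0.001, 0.74, 0.672, -0.001]
wrist_force: [0.8, -0.7, -8.1]
width: 0.0076
grasp_force: 59.0
t: 26.55
tool_pos: [0.4245, 0.1791, 0.1882]
ee_rot: [0.0, 0.741, 0.671, 0.0]
wrist_force: [0.5, 0.3, -5.8]
width: 0.0083
grasp_force: 58.9
[0.4247694  0.17926521 0.18868126]
[{'centre': [302.1, 404.3], 'conf': 0.72}, {'centre': [216.8, 162.2], 'conf': 0.56}, {'centre': [307.8, 293.5], 'conf': 0.16}] [213.05382866 161.62129218]
```

View pics/hk.png

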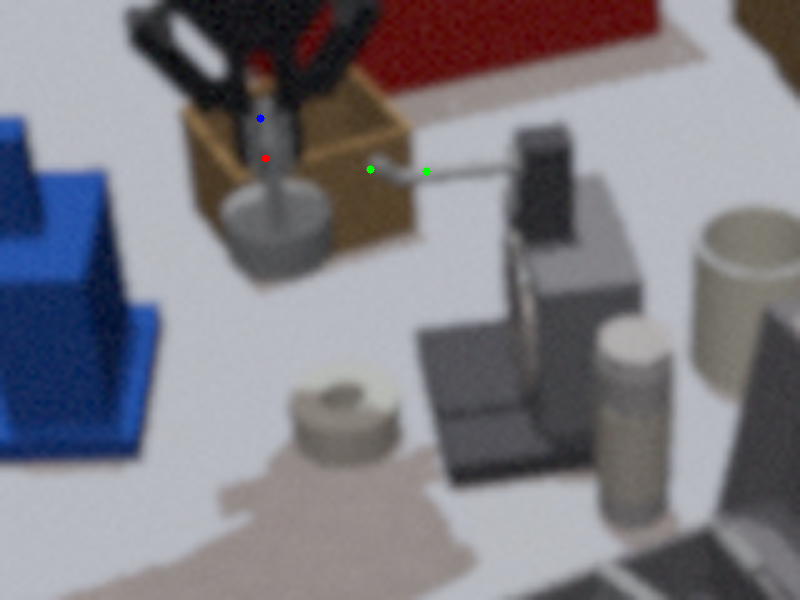

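Run:
```python
from fit import *
p=pose()[0];print(p)
f=lambda q:((proj("side",q)-(160,130))*5).round(1)
for e in(0,.003,.006,.009): print(e,f(p+[0,0,e-.030]),f(p+[0,0,e-.058]))
T=robot.read_camera("top");print("bigtop",robot.look_for("big","top")[:2])
v=[.5333,.1682,-.1008]
plan([(place(v,(-.11,0,.184)),v[2]),(place(v,(-.025,0,.184)),v[2])])
```

```text
[0.42477535 0.17933085 0.18874077]
0 [271.7 215.4] [276.6 258.3]
0.003 [271.2 210.7] [276.1 253.8]
0.006 [270.7 206. ] [275.6 249.2]
0.009 [270.1 201.2] [275.1 244.7]
bigtop [{'centre': [217.8, 250.9], 'conf': 0.7}]
[-0.0, -0.001, 0.008] [0.001, -0.0, 0.002]
[-0.0, 0.142, 0.0] [0.0, 0.0, 0.0]
```

```bash
python3 -m inch '[[[0,0,0.006,0,0,0,0],[0,0,0.006,0,0,0,0],[0,0.015,0.006,0,0,0,0],[0,0.03,0.006,0,0,0,0],[0,0.045,0.006,0,0,0,0],[0,0.06,0.006,0,0,0,0],[0,0.075,0.006,0,0,0,0],[0,0.085,0.006,0,0,0,0]]]'
python3 - <<'E'
from fit import *
im=robot.read_camera("side");p,r,s=pose();print(p,s["wrist_force"])
cv2.imwrite("pics/hk2.png",cv2.resize(im[140:210,200:290],(720,560),interpolation=cv2.INTER_CUBIC))
E
```

```text
t: 27.8
tool_pos: [0.4758, 0.1741, 0.1844]
ee_rot: [-0.0, 0.741, 0.671, 0.0]
wrist_force: [0.3, -0.5, -5.8]
width: 0.0079
grasp_force: 59.0
[0.47642664 0.17409609 0.18441783] [ 1.25791394  0.19790491 -6.51200468]
```

View pics/hk2.png

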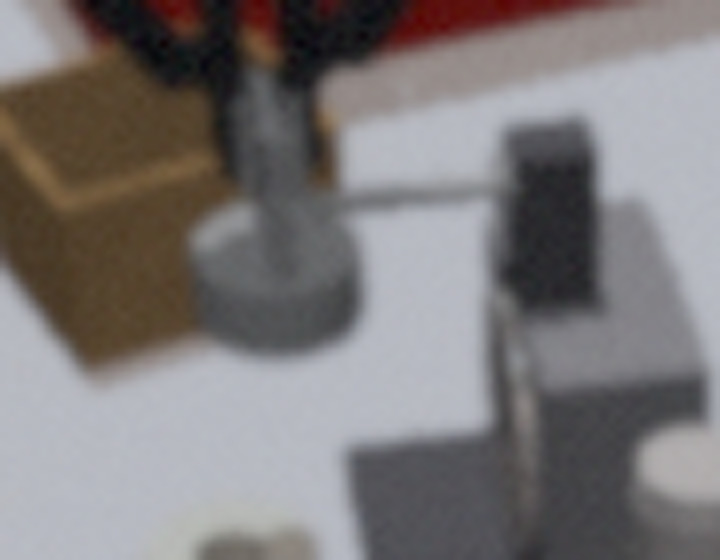

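The lug encloses the hook's tip, at about crop (275,150), with no contact force, and the rod comes out behind it. I'll move on to the seat and lower.

```bash
python3 -m inch '[[[0,0.012,0,0,0,0,0],[0,0.025,0,0,0,0,0],[0,0.04,0,0,0,0,0],[0,0.052,0,0,0,0,0],[0,0.057,0,0,0,0,0],[0,0.057,0,0,0,0,0],[0,0.057,0.005,0,0,0,0],[0,0.057,0.01,0,0,0,0]]]'
python3 -m inch '[[[0,0,0.002,0,0,0,0],[0,0,0.004,0,0,0,0],[0,0,0.006,0,0,0,0],[0,0,0.008,0,0,0,0],[0,0,0.009,0,0,0,0],[0,0,0.01,0,0,0,0],[0,0,0.01,0,0,0,0],[0,0,0.01,0,0,0,0]]]'
```

```text
t: 28.85
tool_pos: [0.5087, 0.1709, 0.1783]
ee_rot: [-0.0, 0.741, 0.672, -0.0]
wrist_force: [0.1, -0.8, -5.9]
width: 0.0082
grasp_force: 59.0
t: 29.85
tool_pos: [0.5092, 0.1709, 0.1741]
ee_rot: [0.0, 0.741, 0.672, 0.001]
wrist_force: [-4.3, -1.2, 7.0]
width: 0.0079
grasp_force: 66.7
```

The contact height (TCP 0.174) equals the rod's top, so it's the fingertips resting on the rod and the eye is about 5 mm above it. I'll back off slightly, open just enough for the lug to slide down between the pads, and let it settle before opening wider.

```bash
python3 -m inch '[[[0,0,-0.002,0,0,0,0],[0,0,-0.003,0,0,0,0],[0,0,-0.003,0,0,0,0],[0,0,-0.003,0,0,0,0.12],[0,0,-0.003,0,0,0,0.12],[0,0,-0.003,0,0,0,0.13],[0,0,-0.003,0,0,0,0.14],[0,0,-0.003,0,0,0,0.14]]]'
```

```text
t: 30.85
tool_pos: [0.5091, 0.1709, 0.1743]
ee_rot: [0.0, 0.741, 0.672, 0.0]
wrist_force: [0.0, -0.4, 0.5]
width: 0.0119
grasp_force: 0.1
```

Force is back to zero, so the weight is resting on the hook. I'll open gradually and withdraw upwards.

```bash
python3 -m inch '[[[0,0,0,0,0,0,0.16],[0,0,0,0,0,0,0.18],[0,0,0,0,0,0,0.22],[0,0,0,0,0,0,0.26],[0,0,0,0,0,0,0.3],[0,0,0,0,0,0,0.34],[0,0,0,0,0,0,0.38],[0,0,0,0,0,0,0.42]]]'
python3 -m inch '[[[0,0,-0.01,0,0,0,0.42],[0,0,-0.03,0,0,0,0.42],[0,0,-0.06,0,0,0,0.42],[0,0,-0.1,0,0,0,0.42],[0,0,-0.15,0,0,0,0.42],[0,-0.05,-0.18,0,0,0,0.42],[0,-0.13,-0.18,0,0,0,0.42],[0,-0.2,-0.18,0,0,0,0.42]]]'
python3 - <<'E'
from fit import *
v=[.5333,.1682,-.1008];P=[]
for i in range(3):
  s=robot.read_camera("side");P.append(s[130:215,205:290].astype(int))
  if i==0: first=s
  t0=robot.observe()["t"]
print([np.abs(P[i]-P[0]).mean().round(2) for i in(1,2)])
T=robot.read_camera("top")
for n in("big","big_eye","mid","small","lid_bar","carton","can","roll","jar"):
  print(n,[([round(x) for x in d["centre"]],round(d["conf"],2)) for c in("top","side") for d in robot.spot_point(n,c)[:2]])
print("exp",proj("side",place(v,(-.025,0,.174))),proj("side",place(v,(-.025,0,.116))),proj("top",place(v,(-.025,0,.116))),t0)
g=cv2.cvtColor(first,cv2.COLOR_BGR2GRAY)[150:200:2,228:272:2]
print(g.tolist())
E
```

```text
t: 31.85
tool_pos: [0.512, 0.1709, 0.1757]
ee_rot: [0.002, 0.741, 0.671, 0.002]
wrist_force: [7.1, -0.9, 1.6]
width: 0.0361
grasp_force: 3.3
t: 32.85
tool_pos: [0.3875, 0.1827, 0.2828]
ee_rot: [-0.0, 0.741, 0.671, -0.0]
wrist_force: [0.6, 0.2, 0.2]
width: 0.0361
grasp_force: 0.0
[np.float64(2.0), np.float64(2.02)]
big [([217, 214], 0.83), ([250, 185], 0.7)]
big_eye [([219, 210], 0.71), ([249, 161], 0.85)]
mid [([317, 214], 0.58), ([290, 266], 0.73)]
small [([380, 198], 0.66), ([332, 310], 0.8)]
lid_bar [([347, 129], 0.67), ([270, 195], 0.59), ([363, 201], 0.79), ([234, 164], 0.23)]
carton [([322, 271], 0.75), ([449, 245], 0.65), ([302, 402], 0.95), ([227, 286], 0.93)]
can [([266, 197], 0.8), ([197, 192], 0.24), ([289, 233], 0.98)]
roll [([228, 245], 0.64), ([229, 216], 0.64), ([230, 216], 0.62)]
jar [([196, 190], 0.55), ([304, 399], 0.41)]
exp [245.29732493 164.34148911] [246.25260906 182.05658769] [221.1049939  215.83343484] 33.0
[[72, 65, 58, 71, 100, 126, 134, 139, 143, 139, 142, 147, 145, 142, 143, 146, 150, 152, 160, 167, 177, 179], [68, 64, 63, 61, 74, 119, 138, 141, 144, 146, 
[... 1732 characters left out ...]
7, 97, 97, 109, 132, 169, 185, 186, 150, 79, 128, 108, 124, 132], [185, 187, 186, 188, 187, 187, 184, 182, 173, 172, 173, 177, 182, 185, 188, 187, 152, 79, 108, 100, 105, 107], [187, 187, 186, 187, 187, 186, 186, 187, 185, 185, 187, 186, 186, 187, 187, 186, 161, 83, 111, 115, 70, 71], [186, 186, 185, 187, 185, 186, 187, 187, 185, 188, 185, 185, 184, 184, 183, 180, 159, 82, 100, 113, 69, 71], [188, 186, 185, 186, 186, 186, 185, 182, 174, 171, 168, 156, 146, 141, 131, 125, 102, 72, 89, 105, 69, 70], [187, 187, 187, 186, 187, 186, 186, 165, 117, 107, 97, 92, 85, 88, 82, 84, 81, 80, 86, 98, 70, 73], [186, 186, 186, 187, 187, 186, 186, 164, 95, 82, 82, 85, 83, 84, 82, 86, 79, 80, 82, 93, 69, 70]]
```

The weight hangs on the hook: its eye is seen at side (249,161), against about (246,163) expected. The others are in place. I'll wait a second, check that nothing is moving, and hand in.

```bash
python3 - <<'E'
from h import *
np.save("a.npy",robot.read_camera("side"))
E
python3 -m inch '[[[0,-0.03,0,0,0,0,0.42],[0,-0.03,0,0,0,0,0.42],[0,-0.03,0,0,0,0,0.42],[0,-0.03,0,0,0,0,0.42],[0,-0.03,0,0,0,0,0.42],[0,-0.03,0,0,0,0,0.42],[0,-0.03,0,0,0,0,0.42],[0,-0.03,0,0,0,0,0.42]]]'
python3 - <<'E'
from h import *
a=np.load("a.npy").astype(int);b=robot.read_camera("side").astype(int)
m=np.abs(a-b)[158:200,236:262];print("weight diff",m.mean(),m.max(),"lid",np.abs(a-b)[190:300,300:400].mean())
if m.mean()<3: print(robot.close_job())
E
```

```text
t: 35.0
tool_pos: [0.3717, 0.1844, 0.2823]
ee_rot: [-0.0, 0.741, 0.671, -0.0]
wrist_force: [0.5, -0.2, 0.9]
width: 0.036
grasp_force: 0.0
weight diff 1.3772893772893773 7 lid 1.752878787878788
the job is handed in; nothing more can be done
None
```

I handed the job in at about 35 s: the carton is in the middle of the board, the lid is open on its stop, and the largest weight hangs still on the grey scale's hook after slipping about 5 mm onto it at release; the other two weights are still in the case, and nothing was seen out of place.

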